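Close the vegetable slicer and hold its pusher down the feed chute

ROBOT

A 6-joint arm with a two-finger parallel gripper is mounted at the origin on the work surface. World frame = base frame: x ahead of the robot, y to its left, z up, the work surface at z = 0. Lengths are in m, angles in rad, forces in N, time in s.
With the tool pointing down it reaches from about 0.375 to 0.9 m from the base axis. Payload 3.1 kg.
Tool frame: the origin (TCP) lies between the finger pads, 19 mm behind the fingertips; this is the grasp point; z points along the fingers, y is the line along which they close (so a half turn about z gives the same grasp; the last joint's range is limited). The gripper opens to 85 mm and grips with 20 to 120 N. Pads are 22 mm wide; open, the fingers measure 114 mm over their backs; the gripper's body (76 mm by 85 mm) begins 54 mm behind the grasp point. The pads swing forward as they close: fully open they stand 13 mm farther back than shut.
Start: joints at [1.034, 0.527, 1.433, -0, 1.181, -0.178], TCP at [0.219, 0.585, 0.25] pointing down, gripper open.
Joint ranges: [-3.08, 3.08], [-0.75, 2.2], [0.22, 2.44], [-1.43, 4.57], [0, 2.65], [-2.85, 2.85]. Speed limits (rad/s): [2.79, 2.79, 3.14, 3.14, 3.14, 3.14].

INTERFACE

Orientations are given as a unit quaternion [x, y, z, w].
In Python, from station import * gives the robot as it stands.
- The arm moves only by the tool apply_moves, never from a script. Its argument "plan" is a list of rows, each a list of 7 numbers: the shift along the tool's x, y, z in m, then the turn, a rotation vector about the tool's x, y, z in rad, then the gripper command: -1 is fully open, 1 is shut, values between are in proportion. In form: [[dx, dy, dz, wx, wy, wz, jaw], ...]. A call has 1 to 8 rows; each row shifts and turns the commanded pose from where the row before left it, along the tool's axes as they then stand; what a row does not reach is not made up. A row lasts 1/8 s, in which the tool goes at most 62.5 mm and 10.7 degrees, less where a joint would pass 70% of its speed; a pose out of reach is approached as far as the arm can. A call is refused whole if a number of a shift passes 0.0625 or a number of a turn 0.188, either way. A call with a gripper value outside its range is refused whole. The fingers move at their own pace and stop on an object; "force" is the grip in N (left out, the last holds). Time passes only in rows, so rows that do not move let the fingers close. It gives the time, the measured TCP pose, the force, the opening and the grip force at its end, in the units of the state.
- sense(): the state, without advancing time (a new reading comes with each control period).
- snapshot(name): name is "scene" or "side" or "wrist"; returns the picture (480x640x3 uint8, red, green, blue); there is no depth.
- calibration(name): a dict with "camera_matrix" (3x3 intrinsics, pixels), "R" (3x3) and "t" (3): a world point X has camera coordinates R X + t; the wrist camera has in their place "mount" (4x4, takes a point from camera to tool coordinates, whose origin is the TCP and whose axes are the flange's). Camera axes: x right, y down, z forward; pixel columns grow to the right and rows downward; lengths in m; the calibration is good to about 2 mm. A picture is of the moment at which its call begins: read the wrist's pose just before it. calibration takes no time and is no camera call.
- sign_off(): hands the job in; it is judged then, once.
The state is a dict: "t": time; "q": joint angles; "qd": joint speeds; "tau": joint torques, N m; "tcp_pos": TCP position; "tool_rot": TCP orientation; "force": force on the tool from outside, world axes, zero at the start; "ft_torque": the same for the moment, N m; "finger_gap": opening from 0.0 (shut) to 1.0 (fully open); "gripper_force": force on a finger pad.
Only numpy, scipy, OpenCV 4.12 (cv2) and the standard library are available. Lean on these libraries where they do the work, as an engineer would, in place of code of your own. Each camera call takes 0.05 s, during which the arm holds its last target. There are 200 camera calls.

TASK

Make the vegetable slicer ready to run: swing its feed head down by the steel handle until it is fully shut, then take the orange pusher by its grip, pass it down the feed chute without letting go of it, and press it fully home so that the red safety pin beside the mouth stays pushed in. Finish while still holding the pusher pressed down there; leave the tray, the jars and the stack of lids where they stand.

Things in the scene. Friction and masses are not known exactly. Their poses are not given: they have to be found in the camera images.
- slicer: Vegetable slicer, fixed to the table: a round aluminium cutting chamber (184 mm across, rim 116 mm high) with a white motor housing behind it (150 x 190 mm, 118 mm high). Origin on the table under the chamber's centre; +x points from the chamber to the motor housing, z up. The spout under the front of the chamber looks to -x.
- head (a joint): Hinge of the feed head, the slicer's white lid: 0 = shut flat on the chamber, growing as it opens (starts about 0.8 to 1.15 rad open). Axis level, along the slicer's y, at the back of the chamber; stiff, so that the head stays at any angle; a few newtons on the handle move it, and it stays shut when let go.
- head_hinge (a point): Point on the hinge axis of the feed head, in the slicer's middle plane: 102 mm behind the chamber's centre (slicer +x) and 117 mm above the table. Its axes turn with the head; with the head shut they are the slicer's.
- head_handle (a point): Middle of the feed head's handle: a round steel bar 10 mm thick along the slicer's y, 90 mm between its side arms, its centre 34 mm clear of the front edge of the head's 10 mm plate. In the head's frame 230 mm in front (-x) of the hinge and 5 mm above it: 122 mm above the table when shut. Axes the head's.
- chute_mouth (a point): Centre of the feed chute's mouth, level with its rim (blue band). The chute, an open oblong tube, moves with the head: opening 32 mm along its x, 62 mm along its y, walls 5 mm, inner rim edge chamfered 4 mm, 83 mm deep to the head's underside. Head shut: rim 200 mm above the table, level. Axes the head's, z out of the mouth; in the head's frame 144 mm in front of (-x) and 83 mm above the hinge.
- interlock (a joint): Red safety pin, 10 mm across, beside the chute's mouth, 30 mm from its centre on the hinge side (+x); stands 8 mm proud of the rim. 0 = up, 0.008 m = pressed in level with the rim. Its spring pushes up with 4 N when up, 8 N when fully in: more than the pusher's weight, so it stays in only while the pusher is pushed down.
- pusher: Orange pusher, 0.2 kg, upright on the table. Origin at the centre of its foot, z up. Body 30 mm (x) by 60 mm (y), 80 mm tall, the lowest 6 mm tapered 2.5 mm a side; then a flange 74 x 84 mm from 80 to 88 mm up; then a grip 24 mm thick (x), 60 mm long (y), from 88 to 136 mm up. Fits the chute either way round, its x along the chute's x; fully home the flange lies on the rim and the pin.
- pusher_grip (a point): Point in the middle of the pusher's grip, 114 mm above its foot and 26 mm above the flange, axes as the pusher's: a good place for the TCP, fingers closing along x.
- tray: Steel catch tray, 130 x 200 mm, 45 mm high, on the table in front of the slicer's spout. Origin under its centre. To be left alone.
- jar_a: Glass preserving jar with a brass-coloured cap, 86 mm across, 135 mm tall, standing to one side of the slicer (the pusher stands on the other). Origin under its centre. To be left alone.
- jar_b: Larger glass jar with a white cap, 100 mm across, 165 mm tall, to the far left (+y). Origin under its centre. To be left alone.
- lids: Stack of five jar lids, 82 mm across, 45 mm tall, to the far right (-y). Origin under its centre. To be left alone.
Things that resemble listed ones, but are neither listed nor needed, are in the scene too. Of the things that look like the pusher, the middle-sized one is meant.

How it is judged:
By the outcome, as a careful person would: the job done as asked, in the order asked, and still so for the second after the job is handed in, while the arm keeps its last pose, push and grip.
It also fails if it takes over 64 s, if anything falls off the work surface, if the arm or the gripper's body presses on something with over 40 N, if the wrist force passes 120 N, or if a joint passes its speed limit or range.

## Working session

There is one attempt and no reset: what is moved stays moved. The work goes in short steps, Python scripts to look and compute and a tool call to move; the robot and the scene stay as the last step left them, time stands still between calls to the robot, and variables do not carry over. Pictures are saved under pics/ and viewed, at most 10 in all, crops included, and the job is handed in when it is done.

Besides the shell and the picture viewer there is one more tool, called after "Request:" in YAML: its name, and indented under it one key for each argument. apply_moves: Moves the arm, as the interface text tells. Its arguments: {"type":"object","properties":{"plan":{"type":"array"},"force":{"type":"number"}},"required":["plan"]}

```bash
mkdir -p pics; ls; python3 - <<'E'
from station import *
import cv2
for n in ("scene","side"):
    cv2.imwrite(f"pics/{n}0.png",snapshot(n)[:,:,::-1])
    c=calibration(n); print(n,c["camera_matrix"],c["R"],c["t"])
print(calibration("wrist"))
s=sense();print(s)
E
```

```text
pics
scene [[598.77634205   0.         315.12174379]
 [  0.         598.77634205 238.03727445]
 [  0.           0.           1.        ]] [[ 0.53631721  0.84399295 -0.00630459]
 [ 0.76031353 -0.48635916 -0.43055558]
 [-0.36645217  0.2261209  -0.90254205]] [-0.28364337 -0.35413403  1.77839451]
side [[574.90008136   0.         316.09504943]
 [  0.         574.90008136 232.23088848]
 [  0.           0.           1.        ]] [[ 0.99816467 -0.06039466 -0.0044465 ]
 [-0.04870956 -0.7570739  -0.65151093]
 [ 0.03598145  0.65053178 -0.75862622]] [-0.52182485  0.1127806   1.21067123]
{'camera_matrix': array([[344.89629041,   0.        , 314.79298057],
       [  0.        , 344.89629041, 239.07416944],
       [  0.        ,   0.        ,   1.        ]]), 'mount': array([[ 5.33334792e-04, -9.65363917e-01, -2.60906540e-01,
         6.45061443e-02],
       [ 9.99999852e-01,  5.42979425e-04,  3.51159043e-05,
         3.99205802e-04],
       [ 1.07767256e-04, -2.60906520e-01,  9.65364064e-01,
        -1.24329512e-01],
       [ 0.00000000e+00,  0.00000000e+00,  0.00000000e+00,
         1.00000000e+00]])}
{'t': 0.1, 'q': array([ 1.03351898e+00,  5.28403341e-01,  1.43377141e+00, -3.00836722e-05,
        1.18140773e+00, -1.78480831e-01]), 'qd': array([-0.00074745, -0.00296366, -0.00239503,  0.0006235 ,  0.00013699,
       -0.00100705]), 'tau': array([ 5.11620347e-04, -4.43306029e+01, -1.78586018e+01, -2.22160679e-04,
        3.84473620e-03,  6.30802461e-06]), 'tcp_pos': array([0.21911889, 0.58467984, 0.2491138 ]), 'tool_rot': array([ 1.78431798e-01,  9.83951779e-01, -9.36750634e-04, -3.35478093e-04]), 'force': array([ 0.39233476, -0.11488108, -0.46850258]), 'ft_torque': array([ 0.0318455 , -0.02856611,  0.02763769]), 'gripper_force': 0.0, 'finger_gap': 0.9996253203049387}
```

View pics/scene0.png

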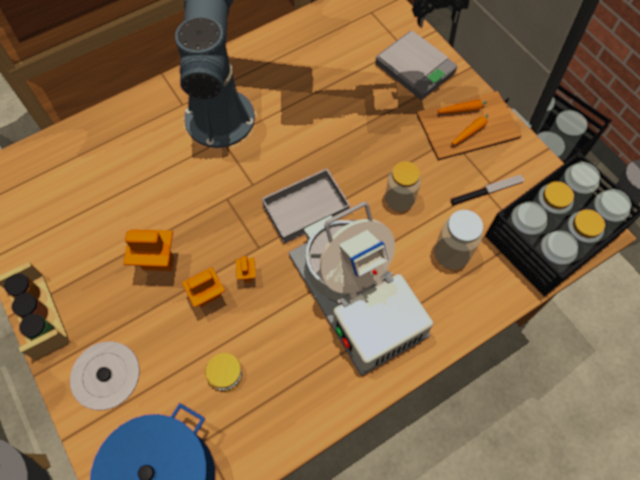

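View pics/side0.png

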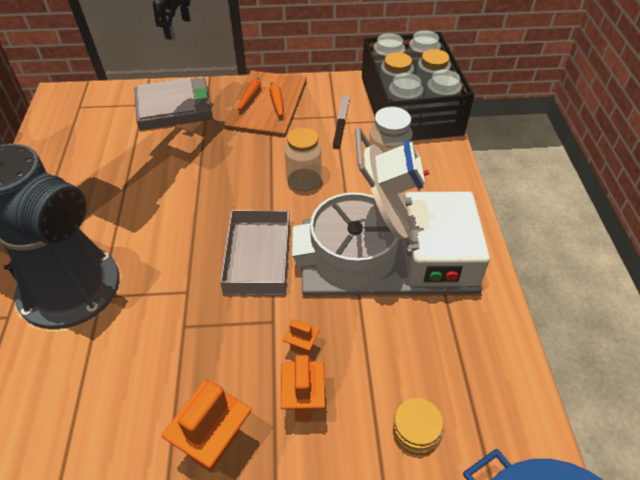

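Scene picture: three orange pusher-like things, at scene px (148,248) large, (204,288) middle and (246,270) small. In the side picture they are at (207,423), (303,385) and (301,335). The middle-sized one at scene (204,288) / side (303,385) is meant. The head is open, with its handle at side (362,150) and the chute's blue rim at (413,165). I'll confirm in an enlarged crop.

```bash
python3 - <<'E'
import cv2,numpy as np
a=cv2.imread("pics/scene0.png");b=cv2.imread("pics/side0.png")
f=lambda im,x,y,w,h,k:cv2.resize(im[y:y+h,x:x+w],None,fx=k,fy=k,interpolation=cv2.INTER_CUBIC)
cv2.imwrite("pics/crop1.png",np.hstack([f(a,165,240,100,100,4),f(b,255,320,100,100,4)]))
cv2.imwrite("pics/crop2.png",np.hstack([f(a,285,190,160,200,2.5),f(b,290,110,160,200,2.5)]))
E
```

```text
(no output)
```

View pics/crop1.png

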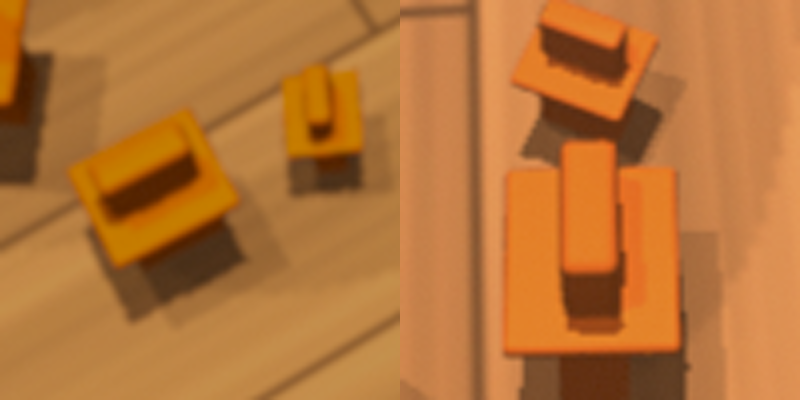

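View pics/crop2.png

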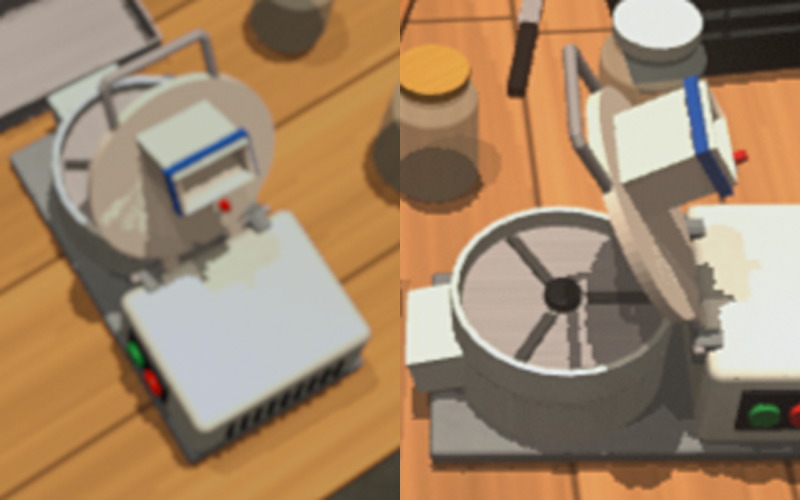

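Crop 1 confirms the middle one: two-step block, upright, grip long axis roughly along world y. Its flange corners are scene (182,284), (212,268), (225,290), (195,306). In crop 2 the pin tip is at scene (375,272) / side (426,173), and the handle bar ends are at scene (327,222), (368,204) / side (358,129), (361,165). Next I fit the poses.

```bash
cat >h.py <<'E'
import numpy as np,cv2
from scipy.optimize import least_squares
from scipy.spatial.transform import Rotation as Ro
from station import *
C={n:calibration(n) for n in("scene","side")}
def proj(n,X):
    c=C[n];p=c["camera_matrix"]@(c["R"]@X+c["t"]);return p[:2]/p[2]
def ray(n,uv,z):
    c=C[n];d=c["R"].T@np.linalg.solve(c["camera_matrix"],[*uv,1]);o=-c["R"].T@c["t"];return o+d*(z-o[2])/d[2]
def A(p):
    return Ro.from_euler("z",p[2]),np.array([p[0],p[1],0])
def headpt(p,h): # h in head frame
    R,t=A(p);return R.apply(Ro.from_euler("y",p[3]).apply(h)+[.102,0,.117])+t
E
cat >fit.py <<'E'
from h import *
s1=lambda u,v:(165+u/4,240+v/4); s2=lambda u,v:(255+(u-400)/4,320+v/4)
# pusher: yaw = direction of pusher x ; grip long axis = y
P=[("scene",s1(*c),None,z) for c,z in[]]
obs=[]
fl=[(-.037,-.042),(-.037,.042),(.037,.042),(.037,-.042)]; gr=[(-.012,-.03),(-.012,.03),(.012,.03),(.012,-.03)]
for uv,q in zip([(68,175),(190,110),(240,198)],[fl[0],fl[1],fl[2]]): obs.append(("scene",s1(*uv),(*q,.088)))
for uv,q in zip([(180,126),(197,150),(110,198)],[gr[1],gr[2],gr[3]]): obs.append(("scene",s1(*uv),(*q,.136)))
for uv,q in zip([(505,170),(677,168),(680,350),(505,352)],[fl[1],fl[2],fl[3],fl[0]]): obs.append(("side",s2(*uv),(*q,.088)))
for uv,q in zip([(563,142),(614,141),(616,272),(562,272)],[gr[1],gr[2],gr[3],gr[0]]): obs.append(("side",s2(*uv),(*q,.136)))
f=lambda p:np.concatenate([proj(n,A(p)[0].apply(X)+A(p)[1])-uv for n,uv,X in obs])
r=least_squares(f,[.5,-.25,0],loss="soft_l1");print("pusher",r.x.round(4));print(f(r.x).reshape(-1,2).round(1).tolist())
t1=lambda u,v:(285+u/2.5,190+v/2.5); t2=lambda u,v:(290+(u-400)/2.5,110+v/2.5)
H=[("scene",t1(225,205),(-.114,0,.091)),("side",t2(741,156),(-.114,0,.091)),
("scene",t1(105,82),(-.230,-.047,.005)),("scene",t1(207,36),(-.230,.047,.005)),
("side",t2(577,140),(-.230,-.047,.005)),("side",t2(571,48),(-.230,.047,.005)),
("scene",t1(168,178),(-.165,-.036,.083)),("scene",t1(245,133),(-.165,.036,.083))]
hs=[("scene",t1(125,290),-1,-1),("scene",t1(280,212),0,1),("scene",t1(370,335),1,1),("scene",t1(203,430),1,-1),
("side",t2(688,207),0,1),("side",t2(697,380),0,-1)]
hs[0]=("scene",t1(125,290),0,-1)
rim=[("side",t2(451,290)),("side",t2(567,375)),("side",t2(480,236)),("side",t2(480,346)),("scene",t1(53,160)),("scene",t1(85,92)),("scene",t1(63,215))]
def g(p):
    R,t=A(p);e=[proj(n,headpt(p,np.array(X)))-uv for n,uv,X in H]
    for n,uv,i,j in hs: e.append((proj(n,R.apply([p[4]+.15*i,.095*j,.118])+t)-uv)*.5)
    e=list(np.concatenate(e))
    for n,uv in rim: e.append((np.linalg.norm(ray(n,uv,.116)[:2]-t[:2])-.092)*500)
    return np.array(e)
r=least_squares(g,[.62,.08,0,1,.11],loss="soft_l1");print("slicer",r.x.round(4),r.cost);v=g(r.x);print(v[:16].reshape(-1,2).round(1).tolist(),v[16:28].reshape(-1,2).round(1).tolist(),v[28:].round(1))
J=r.jac;print("sd",np.sqrt(np.diag(np.linalg.inv(J.T@J))).round(4))
p=r.x
print("handle",headpt(p,np.array([-.23,0,.005])),"mouth shut",headpt([*p[:3],0],np.array([-.144,0,.083])))
E
python3 fit.py
```

```text
pusher [ 0.4835 -0.2955 -0.0411]
[[-1.9, -0.8], [-1.3, -0.5], [-0.5, 1.8], [-2.1, -1.6], [-1.9, 0.5], [-3.3, 0.5], [0.5, -0.8], [0.2, -1.1], [0.9, -0.2], [-0.5, 0.2], [-0.5, -1.4], [1.2, -1.5], [1.2, -0.4], [-0.4, -0.1]]
slicer [ 0.6047  0.0325 -0.0662  1.0666  0.1039] 25.685121739041236
[[-0.4, 2.4], [1.6, -0.7], [-1.2, 0.3], [-3.8, -0.1], [-1.6, -1.0], [-1.5, 0.3], [1.3, 1.2], [0.1, 4.1]] [[-2.7, 0.8], [0.8, -1.7], [0.2, 0.1], [-2.0, 0.7], [-1.4, -1.4], [1.3, -0.8]] [-0.5  0.3 -2.8  0.5 -1.4  1.5  2.6]
sd [0.0015 0.0011 0.0124 0.0108 0.0033]
handle [0.59999067 0.03280336 0.32079703] mouth shut [0.56280465 0.03527034 0.2       ]
```

Request:
apply_moves:
  plan:
    - [0,0,-0.02,0,0,0.16,0.84]
    - [0,0,-0.02,0,0,0.16,0.84]
    - [0,0,-0.02,0,0,0.16,0.84]
    - [0,0,-0.02,0,0,0.16,0.84]
    - [0,0,-0.02,0,0,0.16,0.84]
    - [0,0,-0.02,0,0,0.16,0.84]
    - [0,0,-0.02,0,0,0.16,0.84]
    - [0,0,-0.02,0,0,0.16,0.84]
  force: 60

```text
t: 1.1
tcp_pos: [0.2193, 0.5849, 0.41]
tool_rot: [0.733, 0.681, -0.001, 0.0]
force: [-0.1, 0.6, 0.2]
finger_gap: 0.082
gripper_force: 0.0
```

```bash
cat >d.py <<'E'
import sys
from h import *
# print state and tool-frame offset to a world target (tool pointing down, yaw given as heading of tool x minus pi/2)
s=sense();R=Ro.from_quat(s["tool_rot"]);M=R.as_matrix()
print("t",round(s["t"],2),"tcp",s["tcp_pos"].round(4),"yaw",round(np.arctan2(M[1,0],M[0,0])-np.pi/2,4),"toolz",M[:,2].round(4),"F",s["force"].round(1),"gap",round(s["finger_gap"],3),"gf",round(float(s["gripper_force"]),1))
for a in sys.argv[1:]:
    T=np.array([float(v) for v in a.split(",")])
    W=Ro.from_euler("z",(T[3] if len(T)>3 else -.066)+np.pi/2)*Ro.from_euler("x",np.pi)
    print("to",a,"shift",R.inv().apply(T[:3]-s["tcp_pos"]).round(4),"turn",(R.inv()*W).as_rotvec().round(4))
E
python3 d.py .603,.033,.39
```

```text
t 1.1 tcp [0.2193 0.5849 0.41  ] yaw -0.0733 toolz [-7.0e-04 -1.3e-03 -1.0e+00] F [-0.1  0.6  0.2] gap 0.082 gf 0.0
to .603,.033,.39 shift [-0.5223  0.4231  0.0204] turn [-0.0006  0.0013 -0.0073]
```

Request:
apply_moves:
  plan:
    - [-0.044,0.035,0,0,0,0,0.84]
    - [-0.044,0.035,0,0,0,0,0.84]
    - [-0.044,0.035,0,0,0,0,0.84]
    - [-0.044,0.035,0,0,0,0,0.84]
    - [-0.044,0.035,0,0,0,0,0.84]
    - [-0.044,0.035,0,0,0,0,0.84]
    - [-0.044,0.035,0,0,0,0,0.84]
    - [-0.044,0.035,0,0,0,0,0.84]

```text
t: 2.1
tcp_pos: [0.4754, 0.2133, 0.4097]
tool_rot: [0.731, 0.683, -0.0, -0.0]
force: [1.3, -0.3, -0.1]
finger_gap: 0.08
gripper_force: 0.0
```

Request:
apply_moves:
  plan:
    - [-0.044,0.035,0,0,0,-0.007,0.84]
    - [-0.044,0.035,0,0,0,0,0.84]
    - [-0.044,0.035,0,0,0,0,0.84]
    - [-0.038,0.035,0,0,0,0,0.84]
    - [0,0,0,0,0,0,0.84]
    - [0,0,0,0,0,0,0.84]

```text
t: 2.85
tcp_pos: [0.6033, 0.0367, 0.4092]
tool_rot: [0.728, 0.685, -0.001, -0.001]
force: [-0.9, -0.3, 0.3]
finger_gap: 0.077
gripper_force: 0.0
```

```bash
python3 d.py .603,.033,.355; python3 - <<'E'
from h import *
b=snapshot("side")[:,:,::-1];w=snapshot("wrist")[:,:,::-1]
cv2.imwrite("pics/p3.png",np.hstack([cv2.resize(b[80:280,280:440],(384,480)),cv2.resize(w,(416,312),interpolation=cv2.INTER_AREA)]) if 0 else np.hstack([cv2.resize(b[80:280,290:430],(336,480)),w[:,90:550]]))
E
```

```text
t 2.85 tcp [0.6033 0.0367 0.4092] yaw -0.0614 toolz [-2.1e-03  8.0e-04 -1.0e+00] F [-0.9 -0.3  0.3] gap 0.077 gf 0.0
to .603,.033,.355 shift [-0.0038  0.      0.0542] turn [-0.0022 -0.0007  0.0046]
```

View pics/p3.png

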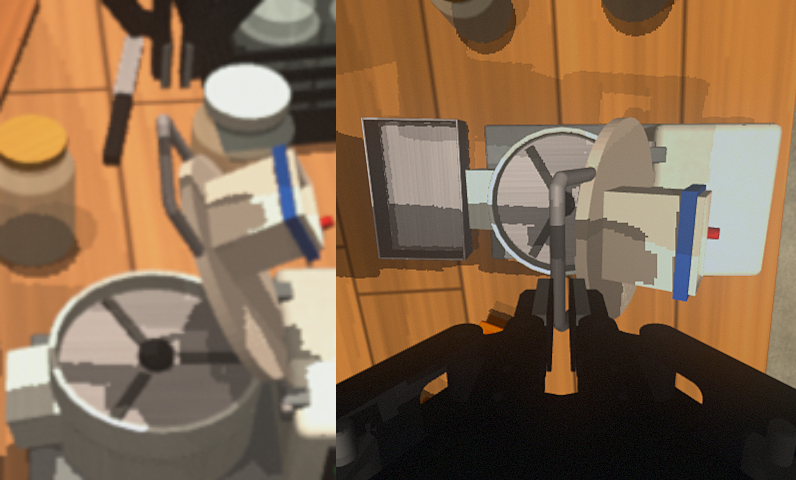

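The wrist picture shows the bar upright at wrist px x≈314, centred under the notch between the fingertips (composite (545,285) and (580,285)), so the handle estimate holds. The fit can go ahead: descend, then follow the arc.

Request:
apply_moves:
  plan:
    - [-0.004,0,0.02,0,0,0,0.84]
    - [0,0,0.02,0,0,0,0.84]
    - [0,0,0.015,0,0,0,0.84]
    - [0,0,0.005,0,0,0,0.84]
    - [0,0,0.003,0,0,0,0.84]
    - [0,0,0.003,0,0,0,0.84]

```text
t: 3.7
tcp_pos: [0.6039, 0.0327, 0.3451]
tool_rot: [0.728, 0.685, 0.0, 0.0]
force: [-3.9, -0.3, 11.3]
finger_gap: 0.075
gripper_force: 6.0
```

```bash
python3 d.py; python3 - <<'E'
import numpy as np
th=np.linspace(1.067,-.0,17)+.0217
p=np.c_[-.23*np.cos(th),-.23*np.sin(th)]
print(np.diff(p,axis=0).round(4).tolist())
E
```

```text
t 3.7 tcp [0.6039 0.0327 0.3451] yaw -0.0608 toolz [ 0.0012 -0.     -1.    ] F [-3.9 -0.3 11.3] gap 0.075 gf 6.0
[[-0.0133, 0.0076], [-0.0128, 0.0084], [-0.0122, 0.0093], [-0.0116, 0.0101], [-0.0109, 0.0108], [-0.0101, 0.0115], [-0.0093, 0.0122], [-0.0085, 0.0128], [-0.0076, 0.0133], [-0.0067, 0.0138], [-0.0058, 0.0142], [-0.0049, 0.0145], [-0.0039, 0.0148], [-0.0029, 0.0151], [-0.0019, 0.0152], [-0.0008, 0.0153]]
```

Request:
apply_moves:
  plan:
    - [0,-0.0135,0.0076,0,0,0,0.84]
    - [0,-0.013,0.0085,0,0,0,0.84]
    - [0,-0.0122,0.0093,0,0,0,0.84]
    - [0,-0.0116,0.01,0,0,0,0.84]

```text
t: 4.2
tcp_pos: [0.553, 0.0355, 0.3102]
tool_rot: [0.728, 0.685, 0.0, 0.001]
force: [-2.3, 0.3, 5.2]
finger_gap: 0.076
gripper_force: 2.9
```

```bash
python3 d.py; python3 - <<'E'
from h import *
b=snapshot("side")[:,:,::-1];w=snapshot("wrist")[:,:,::-1]
cv2.imwrite("pics/p4.png",np.hstack([cv2.resize(b[80:280,290:430],(336,480)),w[:,90:550]]))
E
```

```text
t 4.2 tcp [0.553  0.0355 0.3102] yaw -0.0609 toolz [ 1.1e-03 -6.0e-04 -1.0e+00] F [-2.3  0.3  5.2] gap 0.076 gf 2.9
```

Still in contact (5 N up), following the arc; continue.

Request:
apply_moves:
  plan:
    - [0,-0.011,0.0115,0,0,0,0.84]
    - [0,-0.01,0.012,0,0,0,0.84]
    - [0,-0.0093,0.0122,0,0,0,0.84]
    - [0,-0.0085,0.0128,0,0,0,0.84]
    - [0,-0.0076,0.0133,0,0,0,0.84]
    - [0,-0.0067,0.0138,0,0,0,0.84]

```text
t: 5.05
tcp_pos: [0.501, 0.0387, 0.2333]
tool_rot: [0.728, 0.685, 0.0, 0.001]
force: [-0.7, 0.4, 1.8]
finger_gap: 0.083
gripper_force: 0.8
```

```bash
python3 d.py
```

```text
t 5.05 tcp [0.501  0.0387 0.2333] yaw -0.0612 toolz [ 1.4e-03 -1.0e-04 -1.0e+00] F [-0.7  0.4  1.8] gap 0.083 gf 0.8
```

Request:
apply_moves:
  plan:
    - [0,-0.006,0.015,0,0,0,0.84]
    - [0,-0.005,0.015,0,0,0,0.84]
    - [0,-0.004,0.015,0,0,0,0.84]
    - [0,-0.003,0.015,0,0,0,0.84]
    - [0,-0.002,0.014,0,0,0,0.84]
    - [0,-0.001,0.01,0,0,0,0.84]
    - [0,0,0.005,0,0,0,0.84]

```text
t: 5.92
tcp_pos: [0.4804, 0.0399, 0.145]
tool_rot: [0.728, 0.685, 0.0, 0.0]
force: [-7.1, 1.7, 41.0]
finger_gap: 0.082
gripper_force: 20.5
```

```bash
python3 d.py
```

```text
t 5.92 tcp [0.4804 0.0399 0.145 ] yaw -0.061 toolz [ 8.e-04 -2.e-04 -1.e+00] F [-7.1  1.7 41. ] gap 0.082 gf 20.5
```

Request:
apply_moves:
  plan:
    - [0,0,-0.02,0,0,0,0.84]
    - [0,0,-0.055,0,0,0,0.84]
    - [0,0,-0.06,0,0,0,0.84]
    - [0,0,-0.06,0,0,0,0.84]
    - [0.01,0.04,-0.04,0,0,0,0.84]
    - [0.02,0.04,0,0,0,0,0.84]
    - [0,0,0,0,0,0,0.84]
    - [0,0,0,0,0,0,0.84]

```text
t: 6.92
tcp_pos: [0.5604, 0.0652, 0.3784]
tool_rot: [0.728, 0.685, -0.001, -0.001]
force: [-0.1, -0.7, 0.5]
finger_gap: 0.079
gripper_force: 0.0
```

```bash
python3 d.py; python3 - <<'E'
from h import *
s=sense();w=snapshot("wrist")[:,:,::-1];b=snapshot("scene")[:,:,::-1]
s2=snapshot("side")[:,:,::-1]
cv2.imwrite("pics/w5.png",w);cv2.imwrite("pics/b5.png",b);cv2.imwrite("pics/s5.png",s2)
np.savez("w5.npz",p=s["tcp_pos"],q=s["tool_rot"])
cv2.imwrite("pics/p5.png",np.vstack([cv2.resize(w[100:360,130:530],(800,520))]))
E
```

```text
t 6.92 tcp [0.5604 0.0652 0.3784] yaw -0.0607 toolz [-2.1e-03 -1.0e-04 -1.0e+00] F [-0.1 -0.7  0.5] gap 0.079 gf 0.0
```

View pics/p5.png

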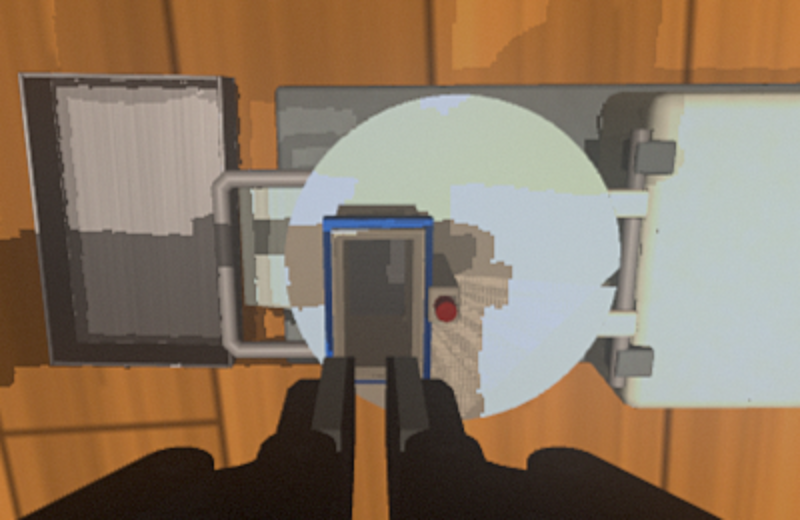

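The head is shut. The blue rim's outer corners are at wrist px (292,208), (346,208), (292,291), (346,291), and the pin is at (352,254). Next I measure the mouth from the wrist, side and scene pictures.

```bash
cat >>h.py <<'E'
Kw=calibration("wrist")
def wray(uv,z,p,q):
    M=Kw["mount"];R=Ro.from_quat(q);d=R.apply(M[:3,:3]@np.linalg.solve(Kw["camera_matrix"],[*uv,1]));o=R.apply(M[:3,3])+p
    return o+d*(z-o[2])/d[2]
E
python3 - <<'E'
from h import *
d=np.load("w5.npz");W=lambda uv,z:wray(uv,z,d["p"],d["q"])
for uv in[(292,208),(346.5,208.5),(292.5,291),(346.5,290.5)]: print(W(uv,.2).round(4))
print("pin",W((352.5,254),.208).round(4))
for n,f in(("wrist","w5"),("side","s5"),("scene","b5")):
    im=cv2.imread(f"pics/{f}.png");hsv=cv2.cvtColor(im,cv2.COLOR_BGR2HSV)
    m=cv2.inRange(hsv,(105,150,60),(125,255,255))
    red=cv2.inRange(hsv,(0,180,90),(4,255,255))|cv2.inRange(hsv,(172,150,70),(180,255,255))
    for nm,mm in(("blue",m),("red",red)):
        k,l,st,c=cv2.connectedComponentsWithStats(mm)
        for i in range(1,k):
            if st[i,4]>8: print(n,nm,st[i].tolist(),c[i].round(1).tolist())
f=lambda im,x,y,w,h,k:cv2.resize(im[y:y+h,x:x+w],None,fx=k,fy=k,interpolation=cv2.INTER_CUBIC)
cv2.imwrite("pics/p6.png",np.hstack([f(cv2.imread("pics/b5.png"),310,200,80,80,5),f(cv2.imread("pics/s5.png"),320,150,80,80,5)]))
E
```

```text
[0.5421 0.0789 0.2   ]
[0.5904 0.0756 0.2   ]
[ 5.365e-01 -4.000e-04  2.000e-01]
[ 0.5875 -0.0029  0.2   ]
pin [0.5936 0.0355 0.208 ]
wrist blue [292, 209, 54, 7, 197] [316.8, 211.4]
wrist blue [293, 246, 1, 9, 9] [293.0, 250.0]
wrist blue [294, 246, 2, 23, 24] [294.9, 257.4]
wrist blue [344, 269, 1, 20, 20] [344.0, 278.5]
wrist blue [293, 270, 3, 8, 15] [294.0, 274.0]
side blue [464, 450, 137, 30, 1822] [534.9, 469.9]
side red [446, 271, 12, 9, 81] [451.4, 274.9]
scene blue [326, 237, 9, 5, 10] [329.6, 239.2]
scene blue [91, 405, 116, 75, 5727] [152.1, 451.0]
scene red [343, 338, 7, 10, 43] [345.7, 342.3]
```

View pics/p6.png

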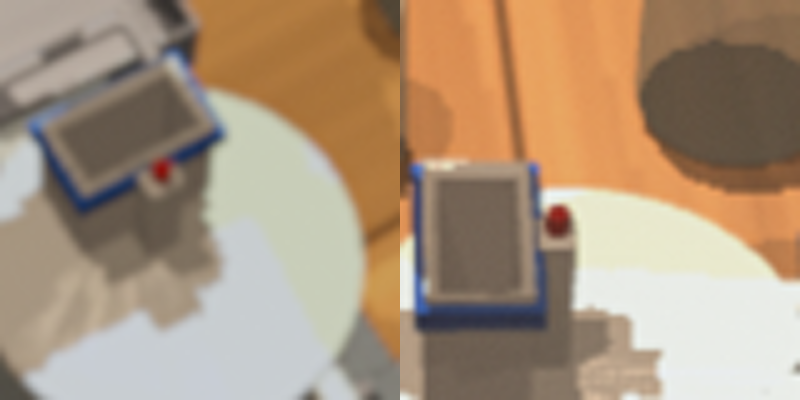

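```bash
python3 - <<'E'
from h import *
s=lambda u,v:(310+u/5-.4,200+v/5-.4); t=lambda u,v:(320+(u-400)/5-.4,150+v/5-.4)
q=np.array([ray("scene",s(*c),.2) for c in[(35,125),(180,53),(224,132),(78,210)]]);print(q.round(4)[:,:2].tolist(),q.mean(0).round(4))
q=np.array([ray("side",t(*c),.2) for c in[(414,163),(538,163),(545,305),(418,307)]]);print(q.round(4)[:,:2].tolist(),q.mean(0).round(4))
print(ray("scene",s(161,165),.208),ray("side",t(557,209),.208))
E
```

```text
[[0.5377, -0.0], [0.5425, 0.0783], [0.5884, 0.0724], [0.5854, -0.0069]] [0.5635 0.0359 0.2   ]
[[0.5404, 0.0714], [0.5888, 0.0682], [0.5841, -0.0073], [0.5367, -0.0052]] [0.5625 0.0318 0.2   ]
[0.58991703 0.03574922 0.208     ] [0.59252727 0.03474162 0.208     ]
```

Request:
apply_moves:
  plan:
    - [-0.05,-0.007,0,0,0,0,-1]
    - [-0.05,-0.007,0,0,0,0,-1]
    - [-0.05,-0.007,0,0,0,0,-1]
    - [-0.05,-0.007,0.018,0,0,-0.02,-1]
    - [-0.05,-0.01,0.03,0,0,0,-1]
    - [-0.05,-0.01,0.03,0,0,0,-1]
    - [-0.039,-0.008,0,0,0,0,-1]
    - [0,0,0,0,0,0,-1]

```text
t: 8.07
tcp_pos: [0.4861, -0.2731, 0.3006]
tool_rot: [0.723, 0.691, -0.0, -0.0]
force: [0.5, -0.1, 0.3]
finger_gap: 1.001
gripper_force: 0.0
```

Request:
apply_moves:
  plan:
    - [0,0,0,0,0,0,-1]
    - [0,0,0,0,0,0,-1]

```text
t: 8.32
tcp_pos: [0.4875, -0.2692, 0.3014]
tool_rot: [0.721, 0.693, 0.0, 0.0]
force: [-0.7, -0.5, 0.3]
finger_gap: 0.998
gripper_force: 0.0
```

```bash
python3 d.py .4835,-.2955,.114,-.041; python3 - <<'E'
from h import *
s=sense();w=snapshot("wrist")[:,:,::-1]
cv2.imwrite("pics/w7.png",w)
np.savez("w7.npz",p=s["tcp_pos"],q=s["tool_rot"])
cv2.imwrite("pics/p7.png",cv2.resize(w[100:400,120:520],(800,600)))
E
```

```text
t 8.32 tcp [ 0.4875 -0.2692  0.3014] yaw -0.0396 toolz [ 3.e-04  1.e-04 -1.e+00] F [-0.7 -0.5  0.3] gap 0.998 gf 0.0
to .4835,-.2955,.114,-.041 shift [-0.0265 -0.003   0.1874] turn [ 0.0003 -0.0001  0.0014]
```

View pics/p7.png

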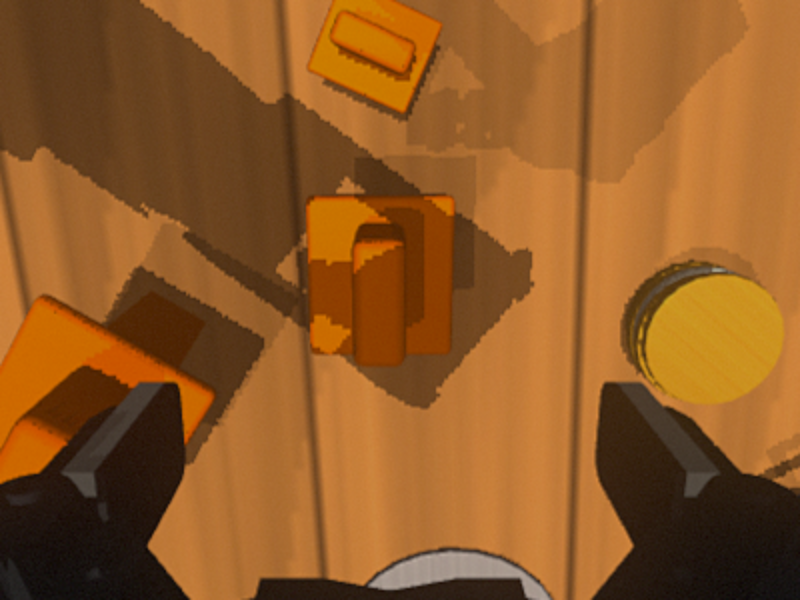

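The picture shows the middle pusher with its grip top at crop x 355–405, y 240–364 and its flange at x 308–454, y 196–354. The large one sits lower left, with a flange corner at (213,395).

```bash
python3 - <<'E'
from h import *
d=np.load("w7.npz");W=lambda u,v,z:wray((120+u/2-.25,100+v/2-.25),z,d["p"],d["q"])
for z,c in((.136,[(355,240),(405,240),(405,364),(354,364)]),(.088,[(308,196),(454,196),(451,354),(311,354)]),(.115,[(213,395)]),(.17,[(140,390)])):
    q=np.array([W(*a,z) for a in c]);print(q[:,:2].round(4).tolist(),q.mean(0).round(4))
E
```

```text
[[0.4742, -0.2639], [0.4956, -0.2648], [0.4937, -0.3217], [0.4708, -0.3208]] [ 0.4836 -0.2928  0.136 ]
[[0.4495, -0.251], [0.5211, -0.2538], [0.5183, -0.3366], [0.4452, -0.3337]] [ 0.4835 -0.2938  0.088 ]
[[0.3996, -0.3428]] [ 0.3996 -0.3428  0.115 ]
[[0.3868, -0.3148]] [ 0.3868 -0.3148  0.17  ]
```

Request:
apply_moves:
  plan:
    - [-0.025,-0.003,0.04,0,0,0,-0.2]
    - [0,0,0.05,0,0,0,-0.2]
    - [0,0,0.05,0,0,0,-0.2]
    - [0,0,0.03,0,0,0,-0.2]
    - [0,0,0.0175,0,0,0,-0.2]
    - [0,0,0,0,0,0,-0.2]

```text
t: 9.12
tcp_pos: [0.4831, -0.2938, 0.1124]
tool_rot: [0.721, 0.693, -0.0, -0.002]
force: [-0.7, 0.1, 0.1]
finger_gap: 0.601
gripper_force: 0.0
```

```bash
python3 d.py .4835,-.294,.114,-.042
```

```text
t 9.12 tcp [ 0.4831 -0.2938  0.1124] yaw -0.0395 toolz [-0.0022  0.0021 -1.    ] F [-0.7  0.1  0.1] gap 0.601 gf 0.0
to .4835,-.294,.114,-.042 shift [-0.0002  0.0004 -0.0016] turn [-0.0023 -0.002   0.0025]
```

Request:
apply_moves:
  plan:
    - [0,0,-0.001,0,0,0,1]
    - [0,0,0,0,0,0,1]
    - [0,0,0,0,0,0,1]
    - [0,0,0,0,0,0,1]
    - [0,0,0,0,0,0,1]
    - [0,0,-0.02,0,0,0,1]
    - [0,0,-0.04,0,0,0,1]
    - [0,0,0,0,0,0,1]
  force: 100

```text
t: 10.12
tcp_pos: [0.4852, -0.2968, 0.1775]
tool_rot: [0.721, 0.692, 0.0, 0.004]
force: [-0.0, -0.1, -2.1]
finger_gap: 0.267
gripper_force: 98.2
```

```bash
python3 d.py .5632,.0365,.35,-.064
```

```text
t 10.12 tcp [ 0.4852 -0.2968  0.1775] yaw -0.0411 toolz [ 0.0059 -0.0052 -1.    ] F [-0.  -0.1 -2.1] gap 0.267 gf 98.2
to .5632,.0365,.35,-.064 shift [ 0.3354  0.0653 -0.1738] turn [0.0062 0.0048 0.0229]
```

Request:
apply_moves:
  plan:
    - [0,0,-0.045,0,0,0,1]
    - [0,0,-0.045,0,0,0,1]
    - [0,0,-0.045,0,0,0,1]
    - [0,0,-0.045,0,0,0,1]
    - [0.04,0.008,0,0,0,0.023,1]
    - [0.05,0.01,0,0,0,0,1]
    - [0.05,0.01,0,0,0,0,1]
    - [0.05,0.01,0,0,0,0,1]

```text
t: 11.12
tcp_pos: [0.5321, -0.1062, 0.353]
tool_rot: [0.73, 0.684, -0.0, -0.001]
force: [1.0, 0.1, -2.1]
finger_gap: 0.268
gripper_force: 98.6
```

Request:
apply_moves:
  plan:
    - [0.05,0.01,0,0,0,0,1]
    - [0.05,0.01,0,0,0,0,1]
    - [0.03,0.006,0,0,0,0,1]
    - [0.015,0.002,0,0,0,0,1]
    - [0,0,0,0,0,0,1]
    - [0,0,0,0,0,0,1]

```text
t: 11.88
tcp_pos: [0.5694, 0.0338, 0.3541]
tool_rot: [0.73, 0.684, -0.001, -0.0]
force: [0.1, -0.2, -2.6]
finger_gap: 0.264
gripper_force: 98.7
```

```bash
python3 d.py .5632,.0365,.35,-.064;python3 - <<'E'
from h import *
s=sense();w=snapshot("wrist")[:,:,::-1]
b=snapshot("scene")[:,:,::-1]; s2=snapshot("side")[:,:,::-1]
f=lambda im,x,y,w,h,k:cv2.resize(im[y:y+h,x:x+w],None,fx=k,fy=k,interpolation=cv2.INTER_CUBIC)
cv2.imwrite("pics/b8.png",b);cv2.imwrite("pics/s8.png",s2)
cv2.imwrite("pics/p8.png",np.hstack([f(w,220,120,200,300,2),f(s2,300,70,100,150,4)]))
E
```

```text
t 11.88 tcp [0.5694 0.0338 0.3541] yaw -0.0651 toolz [-9.e-04 -7.e-04 -1.e+00] F [ 0.1 -0.2 -2.6] gap 0.264 gf 98.7
to .5632,.0365,.35,-.064 shift [ 0.0023 -0.0064  0.0041] turn [-0.0008  0.0008 -0.0011]
```

View pics/p8.png

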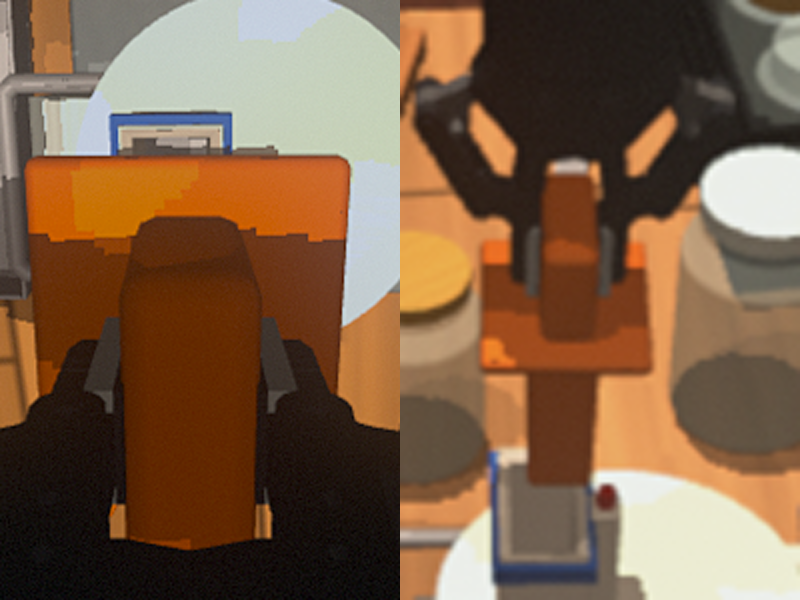

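The pusher hangs straight in the grip. The mouth's far rim is seen at wrist crop x 110–231, a few mm to the -x side. In the side view the body's foot (crop 528–590, 485) is above the mouth.

```bash
python3 - <<'E'
from h import *
s=sense();R=Ro.from_quat(s["tool_rot"])
for u,v in((110,114),(231,114),(119,123),(223,123)):
    X=wray((220+u/2-.25,120+v/2-.25),.2,s["tcp_pos"],s["tool_rot"]);print(X.round(4),R.inv().apply(X-s["tcp_pos"]).round(4))
# side: foot corners expected
for a in((-.0125,.0275),(.0125,-.0275)): 
    X=s["tcp_pos"]+R.apply([a[1],a[0],.114]);u=proj("side",X);print(((u-[300,70])*4+[400,0]).round(0))
E
```

```text
[0.542  0.0777 0.2   ] [ 0.0421 -0.0305  0.1545]
[0.5901 0.0745 0.2   ] [0.0421 0.0178 0.1545]
[0.5452 0.0739 0.2   ] [ 0.0385 -0.027   0.1545]
[0.5868 0.0712 0.2   ] [0.0385 0.0147 0.1545]
[530. 400.]
[587. 482.]
```

Request:
apply_moves:
  plan:
    - [0.0023,-0.0063,0,0,0,0,1]
    - [0,0,0.01,0,0,0,1]
    - [0,0,0.01,0,0,0,1]
    - [0,0,0.01,0,0,0,1]
    - [0,0,0.008,0,0,0,1]
    - [0,0,0.005,0,0,0,1]
    - [0,0,0.005,0,0,0,1]

```text
t: 12.9
tcp_pos: [0.5641, 0.0366, 0.307]
tool_rot: [0.729, 0.684, -0.001, 0.001]
force: [-0.9, -3.9, 4.6]
finger_gap: 0.268
gripper_force: 99.0
```

```bash
python3 d.py .5632,.0365,.31,-.064
```

```text
t 12.9 tcp [0.5641 0.0366 0.307 ] yaw -0.0635 toolz [ 0.0012 -0.003  -1.    ] F [-0.9 -3.9  4.6] gap 0.268 gf 99.0
to .5632,.0365,.31,-.064 shift [-0.0001 -0.0009 -0.003 ] turn [0.0014 0.0029 0.0006]
```

Request:
apply_moves:
  plan:
    - [-0.001,0,0,0,0,0,1]
    - [-0.0005,0,0.003,0,0,0,1]
    - [0,0,0.004,0,0,0,1]
    - [0,0,0.004,0,0,0,1]

```text
t: 13.4
tcp_pos: [0.5636, 0.0358, 0.2954]
tool_rot: [0.729, 0.684, -0.0, 0.0]
force: [-0.8, -3.0, -0.3]
finger_gap: 0.266
gripper_force: 98.7
```

```bash
python3 d.py
```

```text
t 13.4 tcp [0.5636 0.0358 0.2954] yaw -0.0638 toolz [ 2.0e-04 -1.1e-03 -1.0e+00] F [-0.8 -3.  -0.3] gap 0.266 gf 98.7
```

Request:
apply_moves:
  plan:
    - [-0.0005,0,0.008,0,0,0,1]
    - [0,0,0.01,0,0,0,1]
    - [0,0,0.01,0,0,0,1]
    - [0,0,0.01,0,0,0,1]
    - [0,0,0.008,0,0,0,1]
    - [0,0,0.004,0,0,0,1]

```text
t: 14.15
tcp_pos: [0.5633, 0.0355, 0.2448]
tool_rot: [0.729, 0.684, -0.0, -0.0]
force: [-0.1, -5.0, 1.1]
finger_gap: 0.271
gripper_force: 98.8
```

```bash
python3 d.py
```

```text
t 14.15 tcp [0.5633 0.0355 0.2448] yaw -0.0639 toolz [-9.e-04 -3.e-04 -1.e+00] F [-0.1 -5.   1.1] gap 0.271 gf 98.8
```

Request:
apply_moves:
  plan:
    - [-0.001,0,0.003,0,0,0,1]
    - [0,0,0.003,0,0,0,1]
    - [0,0,0.002,0,0,0,1]
    - [0,0,0.002,0,0,0,1]
    - [0,0,0.001,0,0,0,1]
    - [0,0,0.001,0,0,0,1]
    - [0,0,0,0,0,0,1]

```text
t: 15.02
tcp_pos: [0.5633, 0.0353, 0.2359]
tool_rot: [0.729, 0.684, 0.001, 0.0]
force: [-5.8, -2.7, 14.5]
finger_gap: 0.271
gripper_force: 101.0
```

```bash
python3 d.py
```

```text
t 15.03 tcp [0.5633 0.0353 0.2359] yaw -0.0638 toolz [ 1.3e-03  7.0e-04 -1.0e+00] F [-5.8 -2.7 14.5] gap 0.271 gf 101.0
```

Request:
apply_moves:
  plan:
    - [0,0,0.002,0,0,0,1]
    - [0,0,0.001,0,0,0,1]
    - [0,0,0,0,0,0,1]
    - [0,0,0,0,0,0,1]

```text
t: 15.52
tcp_pos: [0.5632, 0.0353, 0.2357]
tool_rot: [0.729, 0.684, 0.001, 0.001]
force: [-10.6, -1.5, 29.9]
finger_gap: 0.27
gripper_force: 103.0
```

```bash
python3 d.py
```

```text
t 15.53 tcp [0.5632 0.0353 0.2357] yaw -0.0635 toolz [ 2.9e-03  1.0e-04 -1.0e+00] F [-10.6  -1.5  29.9] gap 0.27 gf 103.0
```

Motion has stopped and the force is rising, so it's bottomed. My last picture checks that the flange sits on the rim.

```bash
python3 - <<'E'
from h import *
b=snapshot("scene")[:,:,::-1]; s2=snapshot("side")[:,:,::-1]
f=lambda im,x,y,w,h,k:cv2.resize(im[y:y+h,x:x+w],None,fx=k,fy=k,interpolation=cv2.INTER_CUBIC)
p=np.array([.5632,.0365,.2]);print(proj("scene",p),proj("side",p))
cv2.imwrite("pics/p9.png",np.hstack([f(b,310,200,80,90,5)[:450],f(s2,310,130,80,90,5)]))
E
```

```text
[335.63571518 225.29449539] [335.50994308 194.39539477]
```

View pics/p9.png

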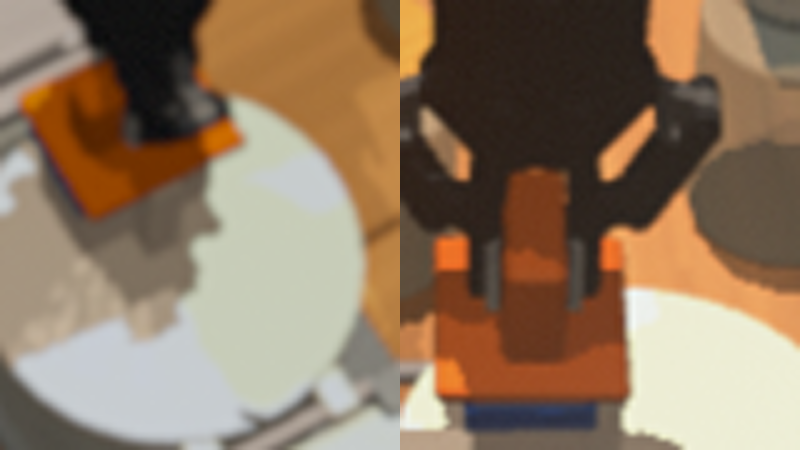

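The flange appears seated right on the blue band (side crop edge y≈403, band directly below). To rule out a wedge, I'll relieve the sideways force and see whether it drops further.

Request:
apply_moves:
  plan:
    - [0,-0.001,0,0,0,0,1]
    - [0,-0.001,0,0,0,0,1]
    - [0,0,0,0,0,0,1]
    - [0,0,0,0,0,0,1]

```text
t: 16.12
tcp_pos: [0.563, 0.0353, 0.2357]
tool_rot: [0.729, 0.684, 0.003, 0.002]
force: [-8.4, -2.2, 26.3]
finger_gap: 0.27
gripper_force: 102.2
```

```bash
python3 d.py; python3 -c "
from station import *;print(sense()['ft_torque'].round(2))"
```

```text
t 16.12 tcp [0.563  0.0353 0.2357] yaw -0.0636 toolz [ 7.1e-03  1.0e-04 -1.0e+00] F [-8.4 -2.2 26.3] gap 0.27 gf 102.2
[-0.43  0.78  0.16]
```

No further drop, so it's a hard stop. The shift only tilted the tool 0.007 rad, so I'll undo it and straighten so the flange lies flat on the pin.

Request:
apply_moves:
  plan:
    - [0,0.001,0,0.002,0,0,1]
    - [0,0.001,0,0.002,0,0,1]
    - [0,0,0.001,0.002,0,0,1]
    - [0,0,0,0,0,0,1]
    - [0,0,0,0,0,0,1]

```text
t: 16.75
tcp_pos: [0.5634, 0.0353, 0.2357]
tool_rot: [0.729, 0.684, -0.001, -0.001]
force: [-12.7, -2.0, 33.5]
finger_gap: 0.267
gripper_force: 103.5
```

```bash
python3 d.py .563,.0353,.2357,-.0636; python3 -c "
from station import *;print(sense()['ft_torque'].round(2))"
```

```text
t 16.75 tcp [0.5634 0.0353 0.2357] yaw -0.0634 toolz [-2.1e-03  4.0e-04 -1.0e+00] F [-12.7  -2.   33.5] gap 0.267 gf 103.5
to .563,.0353,.2357,-.0636 shift [-0.     -0.0004  0.    ] turn [-0.0021 -0.0002  0.0002]
[-0.34  1.45  0.09]
```

Level, hard-seated, pressed with about 33 N and gripped at 100 N. Handing in.

```bash
python3 -c "
from station import *;print(sign_off())"
```

```text
the job is handed in; nothing more can be done
None
```

The job is handed in at about 17 s: the feed head is shut, and the arm still grips the middle-sized pusher, pressed to a hard stop in the chute with about 33 N. The pin is hidden under the flange, so that it is fully in is inferred from the hard stop and the flange seen sitting on the rim.

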